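# Find the weak shock mount of a glass cradle and tag it

### The job

One of the three shock mounts on the glass-carrying cradle has gone soft. Working along the row from the robot's left to its right, gently press each pad down about a centimetre with the fingertips and let it up again; then push the tag of the softest mount fully down so that it is marked for a new spring. Leave the other two tags up, and pick up or shift nothing else on the bench.

Things in the scene. Friction and masses are not known exactly. Their poses are not given: they have to be found in the camera images.
- cradle: bottom sill of a carrying cradle for leaded panels, an aluminium plate 160 x 500 mm, its top 24 mm above the table, fixed. Origin on the table under its centre; x across the sill away from the robot, y along the row of mounts to the robot's left, z up. The mounts' axes stand 28 mm beyond its centre line, at y = 135, 0 and -135 mm, in an order that changes. A square pocket 38 mm wide, rising 50 mm above the sill, stands at each end (y = 226 and -226 mm).
- mount_a: one of three shock mounts, all alike to the eye, bolted on the sill: dark steel foot 74 x 70 mm, cup, coil spring, round pad on top and a hinged tag on the robot's side. Origin on the sill top at the mount's axis; x away from the robot, y along the row to the left, z up.
- pad_a_top (a point): centre of the upper face of the rubber-faced pad of mount_a, 51 mm across; 59 mm above the sill top (83 mm above the table) when not pressed; it moves with the pad
- pad_a (a joint): how far the pad of mount_a is pressed down, m: 0 = up, 0.018 = bottomed. It springs back. Stiffness is not the same in the three: the softest is less than half as stiff as either of the others (about 3 N against 7 to 9 N at 10 mm)
- tag_a_edge (a point): middle of the free edge of the tag of mount_a, a stiff steel label holder 40 mm wide and 60 mm long, without lettering. Its hinge line is parallel to the row, 42 mm from the mount's axis on the robot's side, 9.5 mm above the sill top; when up it slopes up from the hinge towards the robot, 27 to 31.5 degrees above level, its edge then about 49 to 54 mm nearer the robot than the hinge and 60 to 65 mm above the table
- tag_a (a joint): turn of the tag of mount_a, rad: 0 = fully up (31.5 degrees above level), 0.55 = fully down (level). A stiff hinge: it takes 1 to 3 N on the tag from above and stays where it is left; it does not spring back; fully down its face is about 35 mm above the table
- mount_b: one of three shock mounts, all alike to the eye, bolted on the sill: dark steel foot 74 x 70 mm, cup, coil spring, round pad on top and a hinged tag on the robot's side. Origin on the sill top at the mount's axis; x away from the robot, y along the row to the left, z up.
- pad_b_top (a point): centre of the upper face of the rubber-faced pad of mount_b, 51 mm across; 59 mm above the sill top (83 mm above the table) when not pressed; it moves with the pad
- pad_b (a joint): how far the pad of mount_b is pressed down, m: 0 = up, 0.018 = bottomed. It springs back. Stiffness is not the same in the three: the softest is less than half as stiff as either of the others (about 3 N against 7 to 9 N at 10 mm)
- tag_b_edge (a point): middle of the free edge of the tag of mount_b, a stiff steel label holder 40 mm wide and 60 mm long, without lettering. Its hinge line is parallel to the row, 42 mm from the mount's axis on the robot's side, 9.5 mm above the sill top; when up it slopes up from the hinge towards the robot, 27 to 31.5 degrees above level, its edge then about 49 to 54 mm nearer the robot than the hinge and 60 to 65 mm above the table
- tag_b (a joint): turn of the tag of mount_b, rad: 0 = fully up (31.5 degrees above level), 0.55 = fully down (level). A stiff hinge: it takes 1 to 3 N on the tag from above and stays where it is left; it does not spring back; fully down its face is about 35 mm above the table
- mount_c: one of three shock mounts, all alike to the eye, bolted on the sill: dark steel foot 74 x 70 mm, cup, coil spring, round pad on top and a hinged tag on the robot's side. Origin on the sill top at the mount's axis; x away from the robot, y along the row to the left, z up.
- pad_c_top (a point): centre of the upper face of the rubber-faced pad of mount_c, 51 mm across; 59 mm above the sill top (83 mm above the table) when not pressed; it moves with the pad
- pad_c (a joint): how far the pad of mount_c is pressed down, m: 0 = up, 0.018 = bottomed. It springs back. Stiffness is not the same in the three: the softest is less than half as stiff as either of the others (about 3 N against 7 to 9 N at 10 mm)
- tag_c_edge (a point): middle of the free edge of the tag of mount_c, a stiff steel label holder 40 mm wide and 60 mm long, without lettering. Its hinge line is parallel to the row, 42 mm from the mount's axis on the robot's side, 9.5 mm above the sill top; when up it slopes up from the hinge towards the robot, 27 to 31.5 degrees above level, its edge then about 49 to 54 mm nearer the robot than the hinge and 60 to 65 mm above the table
- tag_c (a joint): turn of the tag of mount_c, rad: 0 = fully up (31.5 degrees above level), 0.55 = fully down (level). A stiff hinge: it takes 1 to 3 N on the tag from above and stays where it is left; it does not spring back; fully down its face is about 35 mm above the table
- foil_roll: small roll of copper foil, 42 mm across, 10 mm high, lying on the sill between two mounts; origin under its centre
- cork_block: cork sanding block 36 x 28 x 16 mm on the sill between two mounts; origin under its centre
- spanner: steel spanner about 150 mm long lying beyond the cradle as seen from the robot; origin under its middle
- brush: brush about 170 mm long lying to the right of the cradle; origin under its middle
- oil_bottle: small white plastic bottle, 40 mm across, 90 mm high, standing to the left of the cradle; origin under its centre
- nail_tin: open aluminium tin, 72 mm across, 50 mm high, standing to the right of the cradle; origin under its centre
- weight: turned steel pattern weight, 60 mm across, 52 mm high with a knob, standing beyond the cradle as seen from the robot; origin under its centre
- pliers: grozing pliers about 135 mm long lying to the left of the cradle; origin under the rivet

How it is judged (in metres and radians):
On the way, in this order (a step that is already met when the one before it is completed fails the run):
1. the left-hand pad is pressed down (5 mm or more) (((value of joint pad_a above 0.005 m and y of mount_a in the frame of cradle between 0.09 and 0.2 m) or (value of joint pad_b above 0.005 m and y of mount_b in the frame of cradle between 0.09 and 0.2 m) or (value of joint pad_c above 0.005 m and y of mount_c in the frame of cradle between 0.09 and 0.2 m))), for 0.1 s.
2. then the middle pad is pressed down (5 mm or more) (((value of joint pad_a above 0.005 m and y of mount_a in the frame of cradle between -0.05 and 0.05 m) or (value of joint pad_b above 0.005 m and y of mount_b in the frame of cradle between -0.05 and 0.05 m) or (value of joint pad_c above 0.005 m and y of mount_c in the frame of cradle between -0.05 and 0.05 m))), for 0.1 s.
3. then the right-hand pad is pressed down (5 mm or more) (((value of joint pad_a above 0.005 m and y of mount_a in the frame of cradle between -0.2 and -0.09 m) or (value of joint pad_b above 0.005 m and y of mount_b in the frame of cradle between -0.2 and -0.09 m) or (value of joint pad_c above 0.005 m and y of mount_c in the frame of cradle between -0.2 and -0.09 m))), for 0.1 s.
4. after that the tag of the softest mount is pushed down (value of joint tag_b above 0.47 rad), for 0.1 s.
At the end, for the whole second after the job is handed in: the tag of the softest mount is fully down (within about 5 degrees of level), the other two tags are still up, all three pads have sprung back, and no loose thing on the bench has been shifted by 3 cm or more (value of joint tag_b above 0.47 rad and value of joint each of tag_a, tag_c below 0.2 rad and value of joint each of pad_a, pad_b, pad_c below 0.003 m and distance of each of foil_roll, cork_block, spanner, brush, oil_bottle, nail_tin, weight, pliers from where it was at the start of the episode below 0.03 m); the robot touches nothing.
It fails at once if the tag of a mount that is not the softest is pushed down (more than half-way) (value of joint any of tag_a, tag_c above 0.28 rad).
It fails at once if a mount is pressed with more than 60 N (contact force between anything else and mount_a above 60 N or contact force between anything else and mount_b above 60 N or contact force between anything else and mount_c above 60 N).
It fails at once if a loose thing on the bench is lifted, carried or shifted by 3 cm or more (distance of any of foil_roll, cork_block, spanner, brush, oil_bottle, nail_tin, weight, pliers from where it was at the start of the episode above 0.03 m).
It also fails if it takes over 50 s, if anything falls off the work surface, if the arm or the gripper's body presses on something with over 40 N, if the wrist force passes 120 N, or if a joint passes its speed limit or range.

### The arm

A 6-joint arm with a two-finger parallel gripper is mounted at the origin on the work surface. World frame = base frame: x ahead of the robot, y to its left, z up, the work surface at z = 0. Lengths are in m, angles in degrees, forces in N, time in s.
With the tool pointing down it reaches from about 0.4 to 0.825 m from the base axis. Payload 7 kg.
Tool frame: the origin (TCP) lies midway between the tips of the shut fingers; the grasp point (between the pads) lies r.grasp_offset behind it (r.grasp_offset is the distance from the TCP to the grasp point, in m); z points along the fingers, y is the direction in which the jaws open and shut (so a half turn about z gives the same grasp; the last joint's range is limited). The gripper opens to 88 mm and grips with 3 to 60 N. Pads are 19 mm wide; open, the fingers measure 130 mm over their backs; the gripper's body (78 mm by 193 mm) begins 47 mm behind the grasp point.
Start: joints at [91.278, 20.546, 0.682, 0, -70.136, -16.507], TCP at [0.177, 0.651, 0.227] pointing down, gripper open.
Joint ranges: [-176.03, 176.03], [-82.01, 121.73], [-58.28, 71.71], [-173.87, 95.51], [-174.79, -0.11], [-173.66, 173.66]. Speed limits (degrees/s): [136.94, 136.94, 172.46, 180, 180, 180].

### API

Orientations are given as [roll, pitch, yaw] about the fixed x, y, z axes, in that order (R = Rz(yaw) Ry(pitch) Rx(roll)).
In Python, from plant import status, imaging, r gives the robot as it stands.
- The arm moves only by the tool apply_moves, never from a script. Its argument "moves" is a list of rows, each a list of 6 numbers: the shift along the tool's x, y, z in units of 200 mm (1.0 is 200 mm), then the turn, a rotation vector about the tool's x, y, z in units of 90 degrees (1.0 is 90 degrees). In form: [[tx, ty, tz, rx, ry, rz], ...]. A call has 1 to 12 rows; each row is the pose to reach, as a shift and turn from the pose measured when the call began, along the tool's axes at that moment; what a row does not reach only later rows make up. A row lasts 1/8 s, in which the tool goes at most 62.5 mm and 10.7 degrees, less where a joint would pass 70% of its speed; a pose out of reach is approached as far as the arm can. A call with a number of a shift or a turn outside -1 to 1 is refused whole. A call with a gripper value outside its range is refused whole. "hand" is the closure, from -1 (fully open) to 1 (shut), set as the call begins (left out, the last holds). The fingers move at their own pace and stop on an object; "grip_force" is the grip in N (left out, the last holds). Time passes only in rows, so rows that repeat a pose let the fingers close. It gives the time, the measured TCP pose, the force and the opening at its end, in the units of the state.
- status.get_state(): the state, without advancing time (a new reading comes with each control period).
- imaging.capture(name): name is "side" or "top" or "wrist"; returns (picture, depth): 400x640x3 uint8, blue, green, red; 400x640 float32, m along the optical axis (not along the pixel's ray), 0 where there is no reading.
- imaging.camera_info(name): a dict with "fx", "fy", "cx", "cy" (pixels), "T" (4x4, takes a point from camera to world coordinates). Camera axes: x right, y up, looking along -z (the intrinsics and any distortion apply to the point x, -y, -z); pixel columns grow to the right and rows downward; lengths in m; the calibration is good to about 2 mm. A picture is of the moment at which its call begins: read the wrist's pose just before it. camera_info takes no time and is no camera call; for the wrist camera it gives the pose at the moment of the call.
- r.close_job(): hands the job in, once; it reports no verdict.
The state is a dict: "time_s": time; "joints": joint angles; "qd": joint speeds; "joint_torque": joint torques, N m; "tcp_pos": TCP position; "eef_rot": TCP orientation; "contact_force": force on the tool from outside, world axes, zero at the start; "moment": the same for the moment, N m; "gripper_width": finger opening in m.
Only numpy, scipy, OpenCV 4.12 (cv2) and the standard library are available. Lean on these libraries where they do the work, as an engineer would, in place of code of your own. Each camera call takes 0.05 s, during which the arm holds its last target.

## Working session

There is one attempt and no reset: what is moved stays moved. The work goes in short steps, Python scripts to look and compute and a tool call to move; the robot and the scene stay as the last step left them, time stands still between calls to the robot, and variables do not carry over. Pictures are saved under pics/ and viewed, and the job is handed in when it is done.

Besides the shell and the picture viewer there is one more tool, called by a JSON object that holds its "api" and its "payload", one argument or row to a line. apply_moves: Moves the arm, as the interface text tells. Its arguments: {"type":"object","properties":{"moves":{"type":"array","items":{"type":"array","items":{"type":"number"}}},"hand":{"type":"number"},"grip_force":{"type":"number"}},"required":["moves"]}

```bash
mkdir -p pics; ls; python3 - <<'E'
from plant import status, imaging, r
import cv2,numpy as np
s=status.get_state()
for k,v in s.items(): print(k,v)
print(r.grasp_offset)
for n in("top","side"):
    p,d=imaging.capture(n); cv2.imwrite(f"pics/{n}0.png",p); np.savez(f"{n}0.npz",p=p,d=d)
    print(n,imaging.camera_info(n))
E
```

```text
pics
time_s 0.0
joints [ 9.12775419e+01  2.05905282e+01  6.32568167e-01 -2.03050504e-02
 -7.01351497e+01 -1.65074868e+01]
qd [ 0.05006795  0.02544586 -0.0362397  -0.08259361  0.05850649  0.18964752]
joint_torque [-2.20297239e-03 -5.82724464e+01  2.93053633e+01  6.99750736e+00
  6.80579193e-03 -1.65612096e-04]
tcp_pos [0.17720797 0.65080773 0.22562318]
eef_rot [ 1.79905304e+02 -8.15764463e-03 -1.52368534e+01]
contact_force [-0.79332376  0.00913774  0.42433474]
moment [-0.03726435  0.00955368 -0.0055908 ]
gripper_width 0.08768983903006096
0.0188
top {'fx': 498.83688271245984, 'fy': 498.83688271245984, 'cx': 322.4134890739689, 'cy': 206.5122727047057, 'T': array([[ 0.00539363,  0.99646395, -0.08384812,  0.46940338],
       [-0.9999804 ,  0.0051079 , -0.00362182,  0.01690478],
       [-0.00318072,  0.08386601,  0.99647196,  1.59741281],
       [ 0.        ,  0.        ,  0.        ,  1.        ]])}
side {'fx': 365.8327213516555, 'fy': 365.8327213516555, 'cx': 317.4104411310118, 'cy': 196.290781781422, 'T': array([[-0.96026209,  0.20821313, -0.18586018,  0.37051531],
       [-0.27898606, -0.73509124,  0.61790585,  0.73201203],
       [-0.00796808,  0.64520397,  0.76396882,  0.96395762],
       [ 0.        ,  0.        ,  0.        ,  1.        ]])}
```

View pics/top0.png

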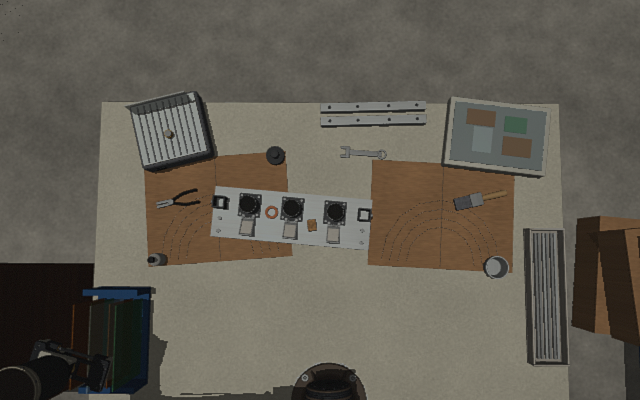

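View pics/side0.png

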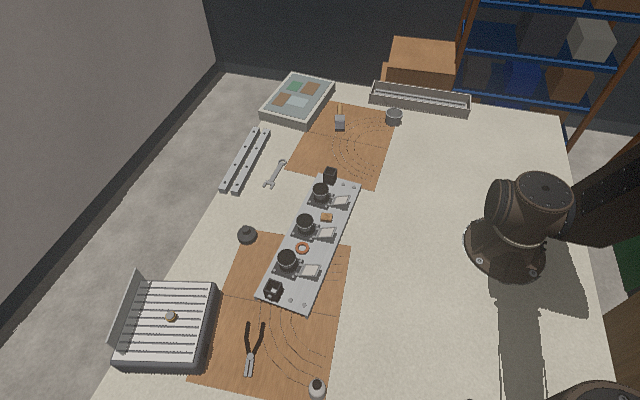

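The top view shows three dark pads near (250,203), (292,208) and (336,212), with the light tags below them at about (247,227), (290,231) and (333,235). I'll measure these with depth and colour.

```bash
cat > h.py <<'E'
import numpy as np,cv2
def world(d,ci):
    v,u=np.mgrid[0:400,0:640]
    X=(u-ci['cx'])/ci['fx']*d; Y=-(v-ci['cy'])/ci['fy']*d
    P=np.stack([X,Y,-d,np.ones_like(d)],-1)
    return (P@ci['T'].T)[...,:3]
def ray(u,v,ci,z):
    dr=ci['T'][:3,:3]@np.array([(u-ci['cx'])/ci['fx'],-(v-ci['cy'])/ci['fy'],-1]); o=ci['T'][:3,3]
    return o+dr*(z-o[2])/dr[2]
E
python3 - <<'E'
from plant import imaging
from h import *
for n in("top","side"):
    f=np.load(n+"0.npz");ci=imaging.camera_info(n);W=world(f['d'],ci)
    roi=(W[...,0]>.3)&(W[...,0]<.65)&(abs(W[...,1])<.4)&(f['d']>0)
    m=(roi&(W[...,2]>.073)&(W[...,2]<.095)).astype(np.uint8)
    N,L,st,c=cv2.connectedComponentsWithStats(m)
    for i in range(1,N):
        if st[i,4]>15:
            q=W[L==i]; rc=ray(*(c[i]),ci,.083)
            print(n,st[i],c[i].round(1),q.mean(0).round(4),np.median(q[:,2]).round(4),np.ptp(q,axis=0).round(3),"ray",rc.round(4), f['p'][L==i].mean(0).round())
    # tags: light, sill level rise
    m=(roi&(W[...,2]>.033)&(W[...,2]<.069)&(f['p'].min(-1)>110)).astype(np.uint8)
    N,L,st,c=cv2.connectedComponentsWithStats(m)
    for i in range(1,N):
        if st[i,4]>15:
            q=W[L==i]
            print(n,"tag",st[i],q.mean(0).round(4),q.min(0).round(3),q.max(0).round(3))
f=np.load("top0.npz");cv2.imwrite("pics/crop.png",cv2.resize(f['p'][175:260,200:385],None,fx=4,fy=4,interpolation=cv2.INTER_CUBIC))
E
```

```text
top [239 195  18  18 235] [247.2 203.4] [0.6053 0.2521 0.0822] 0.082 [0.053 0.052 0.018] ray [0.6052 0.2519 0.083 ] [27. 28. 29.]
top [283 199  17  18 235] [290.9 207.5] [0.5936 0.1185 0.082 ] 0.082 [0.053 0.049 0.019] ray [0.5935 0.1184 0.083 ] [27. 28. 29.]
top [327 203  17  17 233] [334.8 211.1] [ 0.5831 -0.0154  0.082 ] 0.0818 [0.05  0.049 0.017] ray [ 0.583  -0.0154  0.083 ] [28. 29. 30.]
top [358 216  13   5  20] [364.1 218.6] [ 0.5612 -0.1051  0.0751] 0.0747 [0.012 0.037 0.004] ray [ 0.5608 -0.1045  0.083 ] [54. 55. 54.]
top tag [241 221  11  12 113] [0.5355 0.2597 0.05  ] [0.519 0.245 0.035] [0.554 0.275 0.065]
top tag [284 225  11  12 112] [0.5249 0.1248 0.0517] [0.507 0.11  0.035] [0.542 0.14  0.068]
top tag [328 229  10  12 112] [ 0.5132 -0.0099  0.0509] [ 0.496 -0.023  0.036] [0.53  0.005 0.066]
side [312 183  17  14 181] [320.3 189.3] [ 0.5843 -0.0119  0.0822] 0.083 [0.052 0.05  0.014] ray [ 0.5841 -0.0111  0.083 ] [65. 70. 75.]
side [296 213  18  17 221] [304.6 220.8] [0.5951 0.1213 0.0825] 0.0833 [0.051 0.054 0.014] ray [0.595  0.1217 0.083 ] [68. 72. 75.]
side [277 249  19  18 267] [286.  257.5] [0.6068 0.2555 0.0826] 0.0832 [0.051 0.051 0.015] ray [0.6067 0.2558 0.083 ] [64. 69. 73.]
side [265 278  17  17  57] [273.7 286.5] [0.6109 0.343  0.0747] 0.0744 [0.037 0.041 0.005] ray [0.6086 0.3468 0.083 ] [74. 76. 80.]
side tag [330 195  21  10 148] [ 0.5189 -0.0134  0.0504] [ 0.489 -0.032  0.033] [0.552 0.009 0.069]
side tag [309 227  28  13 186] [0.5326 0.1225 0.05  ] [0.501 0.102 0.033] [0.573 0.151 0.069]
side tag [298 263  24  14 235] [0.5413 0.2562 0.0497] [0.51  0.235 0.033] [0.577 0.279 0.067]
```

View pics/crop.png

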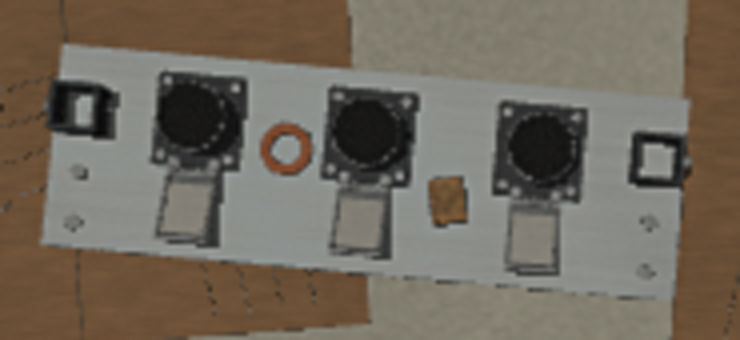

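Both cameras agree to within about 4 mm:

| Pad | x (m) | y (m) |
|---|---|---|
| Left | 0.606 | 0.2537 |
| Middle | 0.5945 | 0.120 |
| Right | 0.5836 | -0.0137 |

They are 134 mm apart and 83 mm high, as specified, and the cradle yaw is about -4.8°. I'll move over with the fingers shut.

{"api": "apply_moves", "payload": {
  "moves": [
    [0.16,0.09,0,0,0,-0.02],
    [0.32,0.17,0,0,0,-0.04],
    [0.48,0.25,0,0,0,-0.06],
    [0.65,0.34,0,0,0,-0.08],
    [0.82,0.43,0,0,0,-0.1],
    [1.0,0.52,0,0,0,-0.115]
  ],
  "hand": 1,
  "grip_force": 10
}}

```text
time_s: 0.85
tcp_pos: [0.3435, 0.4969, 0.2256]
eef_rot: [179.9, 0.0, -4.8]
contact_force: [0.4, 0.2, -0.1]
gripper_width: 0.0333
```

```bash
cat > t.py <<'E'
import sys
from plant import status
from h import *
from scipy.spatial.transform import Rotation as Ro
s=status.get_state(); R=Ro.from_euler('xyz',s['eef_rot'],degrees=True); p=np.array(s['tcp_pos'])
print(s['time_s'],p.round(4),np.round(s['eef_rot'],2),'F',np.round(s['contact_force'],2),'w',s['gripper_width'],np.round(s['joints'],1))
if len(sys.argv)>1:
    t=np.array([float(a) for a in sys.argv[1:4]])
    print('shift',(R.inv().apply(t-p)/.2).round(3),'rot',((R.inv()*Ro.from_euler('xyz',[180,0,-4.8],degrees=True)).as_rotvec(degrees=True)/90).round(4))
E
python3 t.py .606 .2537 .2
```

```text
0.85 [0.3435 0.4969 0.2256] [ 1.7988e+02  2.0000e-02 -4.8200e+00] F [ 0.36  0.23 -0.13] w 0.03330309814004597 [ 73.9  14.   -8.7   0.  -67.4  11.3]
shift [1.41  1.101 0.13 ] rot [ 0.0013  0.0003 -0.0002]
```

{"api": "apply_moves", "payload": {
  "moves": [
    [0.2,0.16,0,0,0,0],
    [0.4,0.32,0,0,0,0],
    [0.6,0.48,0,0,0,0],
    [0.8,0.64,0,0,0,0],
    [1.0,0.8,0,0,0,0],
    [1.0,0.8,0,0,0,0]
  ]
}}

```text
time_s: 1.6
tcp_pos: [0.5311, 0.3179, 0.2251]
eef_rot: [179.8, 0.1, -5.1]
contact_force: [-0.7, 0.2, -0.6]
gripper_width: 0.0002
```

```bash
python3 t.py .606 .2537 .12
```

```text
1.6 [0.5311 0.3179 0.2251] [ 1.7981e+02  6.0000e-02 -5.0600e+00] F [-0.68  0.16 -0.55] w 0.00024715621206368275 [ 49.   15.5  -6.8   0.1 -67.9  35.9]
shift [0.402 0.285 0.526] rot [ 0.0021  0.0007 -0.0028]
```

{"api": "apply_moves", "payload": {
  "moves": [
    [0.13,0.1,0.0,0,0,0],
    [0.27,0.2,0.1,0,0,0],
    [0.4,0.285,0.2,0,0,0],
    [0.4,0.285,0.35,0,0,0],
    [0.4,0.285,0.5,0,0,0],
    [0.4,0.285,0.52,0,0,0],
    [0.4,0.285,0.52,0,0,0],
    [0.4,0.285,0.52,0,0,0]
  ]
}}

```text
time_s: 2.6
tcp_pos: [0.6062, 0.2545, 0.1227]
eef_rot: [179.9, -0.0, -5.0]
contact_force: [0.4, -0.3, -0.2]
gripper_width: 0.0008
```

```bash
python3 t.py .606 .2537 .088;python3 - <<'E'
from plant import imaging
import cv2
p,d=imaging.capture("side");cv2.imwrite("pics/s1.png",cv2.resize(p[140:320,220:400],None,fx=3,fy=3))
E
python3 t.py
```

```text
2.6 [0.6062 0.2545 0.1227] [ 1.7989e+02 -4.0000e-02 -5.0200e+00] F [ 0.39 -0.34 -0.23] w 0.0008095603740504963 [ 39.8  23.4  -9.3   0.1 -57.3  45.1]
shift [-0.001  0.004  0.174] rot [ 0.0012 -0.0004 -0.0025]
2.65 [0.6061 0.2545 0.1227] [ 1.799e+02 -4.000e-02 -5.030e+00] F [ 0.11  0.24 -0.16] w 0.00040309502196046005 [ 39.8  23.4  -9.4   0.1 -57.3  45.1]
```

View pics/s1.png

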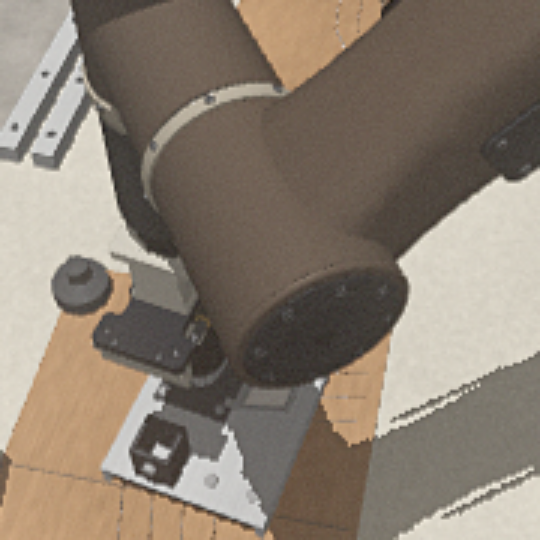

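The side view shows the fingertips over the left mount, with the pad partly hidden at about (205,355) in the crop. The pose is measured, so I'll press about 10 mm.

{"api": "apply_moves", "payload": {
  "moves": [
    [0,0,0.1,0,0,0],
    [0,0,0.17,0,0,0],
    [0,0,0.19,0,0,0],
    [0,0,0.21,0,0,0],
    [0,0,0.23,0,0,0],
    [0,0,0.25,0,0,0],
    [0,0,0.255,0,0,0],
    [0,0,0.255,0,0,0],
    [0,0,0.255,0,0,0],
    [0,0,0.255,0,0,0]
  ]
}}

```text
time_s: 3.9
tcp_pos: [0.6063, 0.2543, 0.0726]
eef_rot: [179.9, -0.1, -5.0]
contact_force: [-3.9, -1.6, 6.9]
gripper_width: 0.0005
```

```bash
python3 t.py; python3 - <<'E'
from plant import imaging,status
for i in range(4): imaging.capture("top"); s=status.get_state(); print(s['tcp_pos'][2],s['contact_force'])
E
```

```text
3.9 [0.6063 0.2543 0.0726] [ 1.7991e+02 -7.0000e-02 -5.0200e+00] F [-3.88 -1.58  6.93] w 0.0005118862839468591 [ 39.8  26.2 -12.3   0.1 -51.5  45.1]
0.07265830873470874 [-3.45169062 -1.22971944  6.80444568]
0.07265364119415894 [-4.11754484 -1.25974669  6.99700748]
0.07265713534586253 [-3.60615151 -0.8878881   6.96924096]
0.07264919950045573 [-3.81300396 -0.95801589  7.43072968]
```

Left pad: about 7 N at 10 mm, so it is stiff. Next is the middle pad.

{"api": "apply_moves", "payload": {
  "moves": [
    [0,0,-0.05,0,0,0],
    [0,0,-0.15,0,0,0],
    [0,0,-0.25,0,0,0],
    [0,0,-0.25,0,0,0],
    [0,0,-0.25,0,0,0]
  ]
}}

```text
time_s: 4.72
tcp_pos: [0.606, 0.2544, 0.1223]
eef_rot: [179.9, -0.1, -5.0]
contact_force: [0.0, -0.9, -0.3]
gripper_width: 0.0008
```

```bash
python3 t.py .5945 .12 .12
```

```text
4.725 [0.606  0.2544 0.1223] [ 1.7992e+02 -5.0000e-02 -5.0300e+00] F [ 0.01 -0.88 -0.29] w 0.0008205830317901664 [ 39.8  23.4  -9.4   0.1 -57.2  45.1]
shift [0.002 0.674 0.012] rot [ 0.0009 -0.0006 -0.0025]
```

{"api": "apply_moves", "payload": {
  "moves": [
    [0,0.15,0,0,0,0],
    [0,0.3,0,0,0,0],
    [0,0.45,0,0,0,0],
    [0,0.6,0,0,0,0],
    [0,0.674,0,0,0,-0.0025],
    [0,0.674,0,0,0,-0.0025],
    [0,0.674,0,0,0,-0.0025]
  ]
}}

```text
time_s: 5.6
tcp_pos: [0.5944, 0.1202, 0.1226]
eef_rot: [179.9, -0.1, -4.8]
contact_force: [-0.2, 0.5, -0.2]
gripper_width: 0.0003
```

```bash
python3 t.py .5945 .12 .073
```

```text
5.6 [0.5944 0.1202 0.1226] [ 1.7993e+02 -7.0000e-02 -4.8100e+00] F [-0.2   0.46 -0.25] w 0.00029791475133878007 [ 29.9  19.  -16.2   0.1 -54.8  55.2]
shift [0.    0.001 0.248] rot [ 0.0008 -0.0008 -0.0002]
```

{"api": "apply_moves", "payload": {
  "moves": [
    [0,0,0.1,0,0,0],
    [0,0,0.17,0,0,0],
    [0,0,0.19,0,0,0],
    [0,0,0.21,0,0,0],
    [0,0,0.23,0,0,0],
    [0,0,0.25,0,0,0],
    [0,0,0.255,0,0,0],
    [0,0,0.255,0,0,0],
    [0,0,0.255,0,0,0],
    [0,0,0.255,0,0,0]
  ]
}}

```text
time_s: 6.85
tcp_pos: [0.5943, 0.1203, 0.0726]
eef_rot: [179.9, -0.1, -4.8]
contact_force: [-5.3, 1.1, 9.0]
gripper_width: 0.0006
```

```bash
python3 t.py; python3 - <<'E'
from plant import imaging,status
for i in range(4): imaging.capture("top"); s=status.get_state(); print(s['tcp_pos'][2],s['contact_force'])
E
```

```text
6.85 [0.5943 0.1203 0.0726] [ 1.7995e+02 -9.0000e-02 -4.8000e+00] F [-5.34  1.13  8.99] w 0.0005724447249721904 [ 29.9  22.1 -19.2   0.1 -48.7  55.2]
0.07265457383809638 [-6.46295926  1.29566753  7.58185346]
0.07265152844927346 [-5.23737371  1.27761598  9.24192166]
0.07264459849797524 [-4.95396964  0.93611241  9.11704959]
0.07267919847584793 [-5.64899477  0.5065744   9.05410708]
```

{"api": "apply_moves", "payload": {
  "moves": [
    [0,0,-0.05,0,0,0],
    [0,0,-0.15,0,0,0],
    [0,0,-0.25,0,0,0],
    [0,0,-0.25,0,0,0],
    [0,0,-0.25,0,0,0]
  ]
}}

```text
time_s: 7.68
tcp_pos: [0.5941, 0.1203, 0.1223]
eef_rot: [180.0, -0.1, -4.8]
contact_force: [0.2, -0.3, 0.6]
gripper_width: 0.0009
```

```bash
python3 t.py .5836 -.0137 .12
```

```text
7.675 [0.5941 0.1203 0.1223] [ 1.7996e+02 -1.0000e-01 -4.8100e+00] F [ 0.22 -0.26  0.57] w 0.000910806149988412 [ 30.   19.  -16.3   0.1 -54.7  55.2]
shift [0.004 0.672 0.012] rot [ 0.0004 -0.0011 -0.0001]
```

Middle pad: about 9 N, also stiff. Next is the right pad.

{"api": "apply_moves", "payload": {
  "moves": [
    [0,0.15,0,0,0,0],
    [0,0.3,0,0,0,0],
    [0,0.45,0,0,0,0],
    [0,0.6,0,0,0,0],
    [0.004,0.672,0,0,0,0],
    [0.004,0.672,0,0,0,0],
    [0.004,0.672,0,0,0,0]
  ]
}}

```text
time_s: 8.55
tcp_pos: [0.5838, -0.0132, 0.1221]
eef_rot: [180.0, -0.1, -4.8]
contact_force: [0.5, 0.5, -0.1]
gripper_width: 0.0002
```

```bash
python3 t.py .5836 -.0137 .073
```

```text
8.55 [ 0.5838 -0.0132  0.1221] [ 1.7996e+02 -8.0000e-02 -4.8000e+00] F [ 0.45  0.46 -0.08] w 0.00017408177556940614 [ 17.9  17.1 -19.1   0.1 -53.7  67.2]
shift [-0.001  0.003  0.246] rot [ 0.0004 -0.0009 -0.    ]
```

{"api": "apply_moves", "payload": {
  "moves": [
    [0,0,0.1,0,0,0],
    [0,0,0.17,0,0,0],
    [0,0,0.19,0,0,0],
    [0,0,0.21,0,0,0],
    [0,0,0.23,0,0,0],
    [0,0,0.25,0,0,0],
    [0,0,0.255,0,0,0],
    [0,0,0.255,0,0,0],
    [0,0,0.255,0,0,0],
    [0,0,0.255,0,0,0]
  ]
}}

```text
time_s: 9.8
tcp_pos: [0.584, -0.0131, 0.0713]
eef_rot: [180.0, -0.1, -4.8]
contact_force: [-1.1, 2.6, 3.7]
gripper_width: 0.0006
```

```bash
python3 t.py; python3 - <<'E'
from plant import imaging,status
for i in range(4): imaging.capture("top"); s=status.get_state(); print(s['tcp_pos'][2],s['contact_force'])
E
```

```text
9.8 [ 0.584  -0.0131  0.0713] [ 1.7998e+02 -1.1000e-01 -4.8000e+00] F [-1.05  2.56  3.65] w 0.0006277574778579573 [ 17.9  20.4 -22.2   0.1 -47.3  67.2]
0.07132979217275537 [-1.80810086  2.40296999  2.92588922]
0.07126502926063673 [-2.20325517  1.77970931  2.9404733 ]
0.07127128789762173 [-0.35100177  3.65960874  3.9828708 ]
0.07124500410993759 [-1.47742882  2.47184811  3.9923511 ]
```

{"api": "apply_moves", "payload": {
  "moves": [
    [0,0,-0.05,0,0,0],
    [0,0,-0.15,0,0,0],
    [0,0,-0.25,0,0,0],
    [0,0,-0.25,0,0,0],
    [0,0,-0.25,0,0,0]
  ]
}}

```text
time_s: 10.62
tcp_pos: [0.5834, -0.0134, 0.1209]
eef_rot: [180.0, -0.1, -4.8]
contact_force: [-0.3, 0.4, 0.2]
gripper_width: 0.0005
```

```bash
python3 t.py
```

```text
10.625 [ 0.5834 -0.0134  0.1209] [ 1.7997e+02 -6.0000e-02 -4.8200e+00] F [-0.27  0.36  0.18] w 0.0005340828221386817 [ 17.9  17.1 -19.2   0.1 -53.6  67.2]
```

Right pad: about 3.5 N at nearly 12 mm, clearly the softest (left 7 N, middle 9 N). The push point is on its tag, 85 mm in front of the mount axis, at (0.499, -0.008).

{"api": "apply_moves", "payload": {
  "moves": [
    [-0.1,0,0,0,0,0],
    [-0.2,0,0,0,0,0],
    [-0.3,0,0,0,0,0],
    [-0.4,0,0,0,0,0],
    [-0.425,0,0,0,0,0],
    [-0.425,0,0,0,0,0],
    [-0.425,0,0,0,0,0]
  ]
}}

```text
time_s: 11.5
tcp_pos: [0.4993, -0.0062, 0.1206]
eef_rot: [180.0, -0.1, -4.8]
contact_force: [-0.3, -0.1, -0.3]
gripper_width: 0.0001
```

```bash
python3 t.py .499 -.008 .068; python3 - <<'E'
from plant import imaging
import cv2
p,d=imaging.capture("side");cv2.imwrite("pics/s2.png",cv2.resize(p[140:320,220:400],None,fx=3,fy=3))
E
```

```text
11.5 [ 0.4993 -0.0062  0.1206] [ 1.7996e+02 -7.0000e-02 -4.8300e+00] F [-0.31 -0.07 -0.31] w 0.00013124911560834143 [ 21.9   9.7 -29.5   0.1 -50.7  63.2]
shift [-0.001  0.009  0.263] rot [ 0.0004 -0.0007 -0.0003]
```

View pics/s2.png

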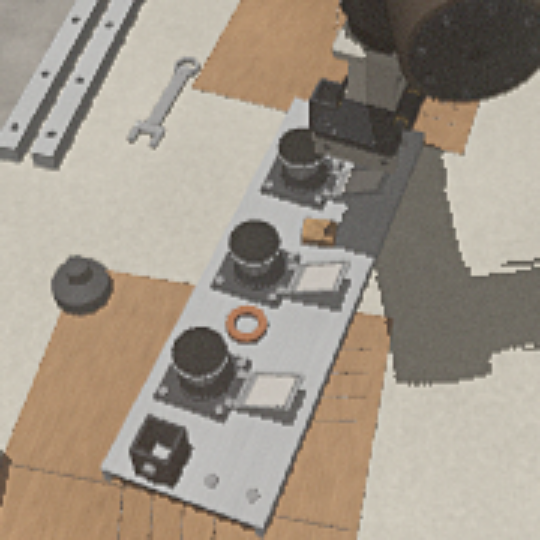

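The side view shows the gripper over the right-hand mount's tag, at about (365,180) in the crop. The other tags are up and nothing has moved. I'll lower in steps.

{"api": "apply_moves", "payload": {
  "moves": [
    [0,0.005,0.12,0,0,0],
    [0,0.005,0.24,0,0,0],
    [0,0.005,0.27,0,0,0],
    [0,0.005,0.3,0,0,0],
    [0,0.005,0.33,0,0,0],
    [0,0.005,0.36,0,0,0],
    [0,0.005,0.38,0,0,0],
    [0,0.005,0.4,0,0,0],
    [0,0.005,0.4,0,0,0]
  ]
}}

```text
time_s: 12.68
tcp_pos: [0.4992, -0.0073, 0.0403]
eef_rot: [180.0, -0.0, -4.8]
contact_force: [0.2, 0.4, 0.2]
gripper_width: 0.0005
```

```bash
python3 t.py .499 -.008 .035
```

```text
12.675 [ 0.4992 -0.0073  0.0403] [ 1.7995e+02 -4.0000e-02 -4.8300e+00] F [0.18 0.37 0.21] w 0.0004642043187128055 [ 21.8  16.1 -34.6   0.1 -39.3  63.3]
shift [-0.001  0.004  0.027] rot [ 0.0006 -0.0005 -0.0003]
```

{"api": "apply_moves", "payload": {
  "moves": [
    [0,0,0.01,0,0,0],
    [0,0,0.02,0,0,0],
    [0,0,0.027,0,0,0],
    [0,0,0.027,0,0,0]
  ]
}}

```text
time_s: 13.18
tcp_pos: [0.4992, -0.0073, 0.0349]
eef_rot: [179.9, -0.0, -4.8]
contact_force: [0.3, 0.0, -0.2]
gripper_width: 0.0004
```

```bash
python3 t.py; python3 - <<'E'
from plant import imaging
import cv2
p,d=imaging.capture("wrist");cv2.imwrite("pics/w1.png",p)
E
```

```text
13.175 [ 0.4992 -0.0073  0.0349] [ 1.7995e+02 -4.0000e-02 -4.8300e+00] F [ 0.34  0.04 -0.2 ] w 0.0004441070974587375 [ 21.8  16.6 -34.9   0.1 -38.5  63.3]
```

View pics/w1.png

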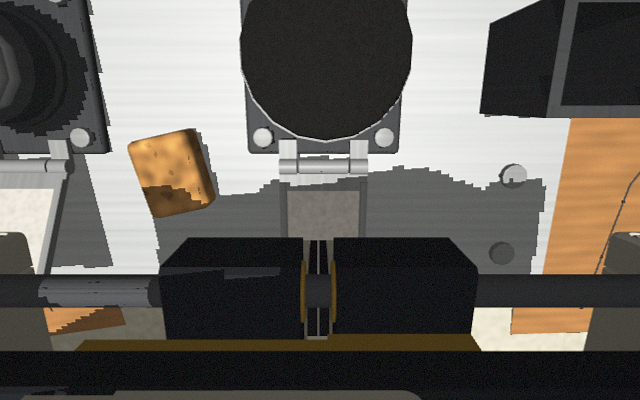

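The wrist view shows the fingertips on the tag at about (320,240), laterally centred under the hinge at (323,165). The tag looks nearly flat. I'll press about 1 mm further to feel for the stop.

{"api": "apply_moves", "payload": {
  "moves": [
    [0,0,0.004,0,0,0],
    [0,0,0.007,0,0,0],
    [0,0,0.007,0,0,0]
  ]
}}

```text
time_s: 13.6
tcp_pos: [0.4994, -0.0073, 0.0344]
eef_rot: [179.9, -0.1, -4.8]
contact_force: [-4.3, 1.1, 12.0]
gripper_width: 0.0007
```

```bash
python3 t.py
```

```text
13.6 [ 0.4994 -0.0073  0.0344] [ 1.7995e+02 -7.0000e-02 -4.8000e+00] F [-4.31  1.09 12.04] w 0.0006858103888957638 [ 21.8  16.6 -34.9   0.1 -38.4  63.3]
```

The stop was felt at z = 34.4 mm with 12 N, so the tag is fully down. Lifting clear and checking.

{"api": "apply_moves", "payload": {
  "moves": [
    [0,0,-0.05,0,0,0],
    [0,0,-0.2,0,0,0],
    [0,0,-0.4,0,0,0],
    [-0.2,0,-0.6,0,0,0],
    [-0.3,0,-0.8,0,0,0],
    [-0.4,0,-1.0,0,0,0],
    [-0.4,0,-1.0,0,0,0],
    [-0.4,0,-1.0,0,0,0]
  ]
}}

```text
time_s: 14.6
tcp_pos: [0.4192, -0.0003, 0.2345]
eef_rot: [180.0, -0.1, -4.8]
contact_force: [-0.6, -0.2, -0.1]
gripper_width: 0.0003
```

```bash
python3 t.py; python3 - <<'E'
from plant import imaging
from h import *
p,d=imaging.capture("side");cv2.imwrite("pics/s3.png",cv2.resize(p[140:320,220:400],None,fx=3,fy=3))
ci=imaging.camera_info("side");W=world(d,ci);f=np.load("side0.npz");W0=world(f['d'],ci)
for n,c in(("L",(.606,.2537)),("M",(.5945,.12)),("R",(.5836,-.0137))):
    for w,V in(("before",W0),("now",W)):
        dx=V[...,0]-c[0];dy=V[...,1]-c[1];a=dx*.9965-dy*.0838;b=dx*.0838+dy*.9965
        o=[]
        for lo,hi in((-.01,.01),(-.065,-.055),(-.085,-.075)):
            q=V[(a>lo)&(a<hi)&(abs(b)<.012)&(V[...,2]<.12)]
            o.append((np.median(q[:,2]).round(4) if len(q) else None,len(q)))
        print(n,w,"pad z, tag z at 60, 80:",o)
p,d=imaging.capture("wrist");cv2.imwrite("pics/w3.png",p)
E
```

```text
14.6 [ 4.192e-01 -3.000e-04  2.345e-01] [ 1.7999e+02 -1.1000e-01 -4.8000e+00] F [-0.63 -0.21 -0.12] w 0.00027462088752334203 [ 27.2  -5.  -28.7   0.1 -66.3  57.9]
L before pad z, tag z at 60, 80: [(np.float64(0.0832), 57), (np.float64(0.0468), 27), (np.float64(0.0562), 36)]
L now pad z, tag z at 60, 80: [(np.float64(0.0837), 55), (np.float64(0.0469), 29), (np.float64(0.0554), 38)]
M before pad z, tag z at 60, 80: [(np.float64(0.0832), 45), (np.float64(0.0474), 29), (np.float64(0.0267), 31)]
M now pad z, tag z at 60, 80: [(np.float64(0.0833), 48), (np.float64(0.0472), 28), (np.float64(0.0578), 35)]
R before pad z, tag z at 60, 80: [(np.float64(0.0833), 40), (np.float64(0.0452), 26), (np.float64(0.0408), 34)]
R now pad z, tag z at 60, 80: [(np.float64(0.083), 41), (np.float64(0.0359), 15), (np.float64(0.0357), 18)]
```

View pics/s3.png

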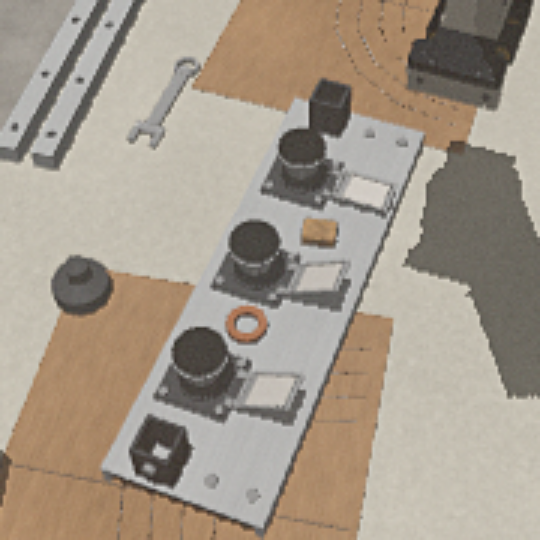

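View pics/w3.png

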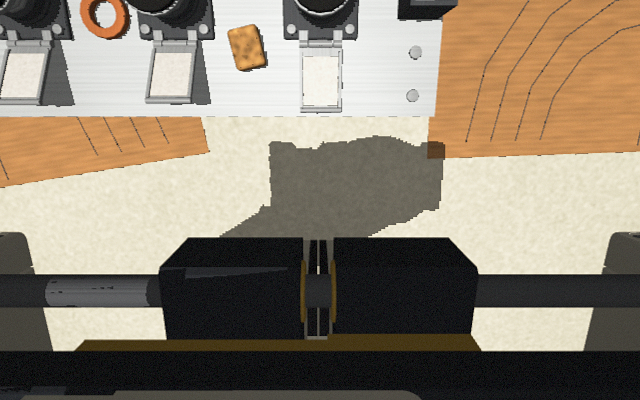

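The right-hand tag is level at 36 mm along its whole length, seen in the side crop at (365,192) and the wrist view at (320,82). The other two tags are up and unchanged, all pads are back at 83 mm, and nothing has shifted. Handing in.

```bash
python3 -c "
from plant import r
print(r.close_job())"
```

```text
the job is handed in; nothing more can be done
None
```

I pressed all three pads from left to right and pushed down the tag of the right-hand mount, which is the softest. The job is handed in; it reports no verdict.

| Mount | Force | Pad pressed about |
|---|---|---|
| Left | 7 N | 10 mm |
| Middle | 9 N | 10 mm |
| Right | 3.5 N | 12 mm |

I pressed the right tag until it met its stop at 12 N, with the fingertips at z = 34.4 mm.

**Last checks, from the side and wrist cameras:**
- **Right tag:** it is level at about 36 mm above the table.
- **Other two tags:** they are still up. The left reads the same as before at both points I measured.
- **Pads:** all three are back at 83–84 mm.
- **Loose things:** those in view (foil roll, cork block, spanner, weight) look unmoved. I did not recheck the brush, bottle, tin and pliers at the end, but the arm worked well clear of them.
- **Arm:** it is clear of everything, at 14.6 s of the 50 s allowed.

**Readings that disagreed:** two of the "before" tag heights, 80 mm from the axis on the middle and right mounts, were too low (27 and 41 mm). I put this down to depth noise or mixed pixels. The readings at 60 mm and the pictures show both tags were up then.

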